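# Free the child-resistant cap of the bearing-wash bottle

### The arm

A 7-joint arm with a two-finger parallel gripper is mounted at the origin on the work surface. World frame = base frame: x ahead of the robot, y to its left, z up, the work surface at z = 0. Lengths are in m, angles in rad, forces in N, time in s.
With the tool pointing down it reaches from about 0.4 to 0.85 m from the base axis. Payload 10.4 kg.
Tool frame: the origin (TCP) lies on the centre line of the jaws, within the pads' length; the fingertips stand r.finger_overhang ahead of it and the grasp point (between the pads) lies 5 mm behind it (r.finger_overhang is the distance from the TCP to the fingertips, in m); z points along the fingers, y is the line along which they close (so a half turn about z gives the same grasp; the last joint's range is limited). The gripper opens to 87 mm and grips with 3 to 60 N. Pads are 19 mm wide; open, the fingers measure 117 mm over their backs; the gripper's body (75 mm by 190 mm) begins 51 mm behind the grasp point.
Start: joints at [-1.167, 0.332, -0.065, 1.46, 0.022, 1.35, -0.088], TCP at [0.259, 0.569, 0.237] pointing down, gripper open.
Joint ranges: [-2.6, 2.6], [-0.5, 2.12], [-1.47, 1.34], [0.16, 2.42], [-1.27, 4.41], [0.06, 2.06], [-2.6, 2.6]. Speed limits (rad/s): [2.22, 2.22, 2.79, 2.79, 3.14, 3.14, 3.14].

### API

Orientations are given as a unit quaternion [x, y, z, w].
In Python, from bench import read_state, viewer, r gives the robot as it stands.
- The arm moves only by the tool carry_out, never from a script. Its argument "moves" is a list of rows, each a list of 6 numbers: the shift along the tool's x, y, z in units of 40 mm (1.0 is 40 mm), then the turn, a rotation vector about the tool's x, y, z in units of 8 degrees (1.0 is 8 degrees). A call has 1 to 20 rows; each row shifts and turns the commanded pose from where the row before left it, along the tool's axes as they then stand; what a row does not reach is not made up. A row lasts 1/8 s, in which the tool goes at most 62.5 mm and 10.7 degrees, less where a joint would pass 70% of its speed; a pose out of reach is approached as far as the arm can. A call is refused whole if a number of a shift passes 1 or a number of a turn 1, either way. A call with a gripper value outside its range is refused whole. "fingers" is the finger opening in mm, from 0 to 87, set as the call begins (left out, the last holds). The fingers move at their own pace and stop on an object; "force" is the grip in N (left out, the last holds). Time passes only in rows, so rows that do not move let the fingers close. It gives the time, the measured TCP pose, the force, the opening and the grip force at its end, in the units of the state.
- read_state(): the state, without advancing time (a new reading comes with each control period).
- viewer.camera(name): name is "scene" or "top"; returns a dict with "pixels" (384x512x3 uint8, red, green, blue), "range_z" (384x512 float32, m along the optical axis (not along the pixel's ray), 0 where there is no reading), "fx", "fy", "cx", "cy" (pixels), "xyz" and "orientation" of the camera in the world. Camera axes: x right, y down, z forward; pixel columns grow to the right and rows downward; lengths in m; the calibration is good to about 2 mm. A picture is of the moment at which its call begins.
- r.close_job(): hands the job in; it is judged then, once.
The state is a dict: "time": time; "joint_positions": joint angles; "joint_vel": joint speeds; "joint_torque": joint torques, N m; "ee_pos": TCP position; "eef_rot": TCP orientation; "ft_force": force on the tool from outside, world axes, zero at the start; "torque": the same for the moment, N m; "width": finger opening in m; "grip_force": force on a finger pad.
Only numpy, scipy, OpenCV 4.12 (cv2) and the standard library are available. Lean on these libraries where they do the work, as an engineer would, in place of code of your own. Each camera call takes 0.05 s, during which the arm holds its last target. There are 200 camera calls.

### The job

The skate bearings are about to be washed: free the child-resistant cap of the squat wash bottle that sits in the plywood cradle. Push the cap straight down, keep it pushed and turn it anticlockwise (seen from above) until the inner cap has come round to its stop, then let go and leave the cap sitting loose on the bottle. Leave the taller slim bottle and the glass jar of bearings where they stand.

Things in the scene. Friction and masses are not known exactly. Their poses are not given: they have to be found in the camera images.
- cap_mid (a point): Centre, half-way up, of the cap to grip: fluted round grey cap, 44 mm in diameter (46 over flutes), 30 mm high, upright axis, top 170 mm above the bench; grip it across any diameter. It tops a squat white bottle, 76 mm in diameter, shoulder 19 mm below the cap's lower edge at the neck, 35 at the rim, fixed in a 110 mm square, 40 mm high plywood cradle on the bench. Sinks and turns with the cap.
- outer_cap (a joint): How far the cap is pushed down (m): 0 at rest, 0.009 at most. Up, it spins freely either way and drives nothing. Spring: 4 N at the start, 8 N at 5 mm, then a springy seal adds 2.5 N per mm. Held 5 to 7 mm down (8 to 15 N in all) its teeth carry the inner cap round; they may take up to 0.35 rad of turning to drop in. Pressed less than 4 mm it only clicks over. Let go, it springs up.
- inner_cap (a joint): Angle (rad) of the hidden inner cap: 0 locked, grows anticlockwise seen from above, firm stop at 1.0. Starts at 0 to 0.12, turns stiffly (0.18 N m), stays where left. Its thin 52 mm collar shows 10 mm below the outer cap's edge, with a 7 mm wide tab reaching 39 mm from the axis; a small white post on the shoulder marks the stop, where the tab comes beside it. Only the pressed cap can move it.
- slim_mid (a point): Centre, half-way up, of the taller slim white bottle, a bystander: 56 mm in diameter, 200 mm high with a narrow 30 mm cap, standing loose on the bench, 0.2 to 0.45 kg.
- jar_mid (a point): Centre, half-way up, of the open glass jar with eight steel bearings, a bystander: 72 mm in diameter, 90 mm high, standing loose on the bench, about 0.35 kg.
Not all that is in view belongs to the job. Leave any orange look-alike of the part that bears slim_mid alone.

How it is judged:
By the outcome, as a careful person would: the job done as asked, in the order asked, and still so for the second after the job is handed in, with the robot touching nothing.
It also fails if it takes over 32 s, if anything falls off the work surface, if the arm or the gripper's body presses on something with over 40 N, if the wrist force passes 120 N, or if a joint passes its speed limit or range.

## Working session

There is one attempt and no reset: what is moved stays moved. The work goes in short steps, Python scripts to look and compute and a tool call to move; the robot and the scene stay as the last step left them, time stands still between calls to the robot, and variables do not carry over. Pictures are saved under pics/ and viewed, at most 10 in all, crops included, and the job is handed in when it is done.

Besides the shell and the picture viewer there is one more tool, called after "Request:" in YAML: its name, and indented under it one key for each argument. carry_out: Moves the arm, as the interface text tells. Its arguments: {"type":"object","properties":{"moves":{"type":"array","items":{"type":"array","items":{"type":"number"}}},"fingers":{"type":"number"},"force":{"type":"number"}},"required":["moves"]}

```bash
mkdir -p pics; ls
cat > h.py <<'E'
import numpy as np, cv2
from scipy.spatial.transform import Rotation as R
from bench import read_state, viewer, r
def cloud(c):
    v,u=np.mgrid[0:384,0:512]; z=c["range_z"]
    p=np.stack([(u-c["cx"])/c["fx"]*z,(v-c["cy"])/c["fy"]*z,z],-1)
    return p@R.from_quat(c["orientation"]).as_matrix().T+np.array(c["xyz"])
E
python3 - <<'E'
from h import *
s=read_state(); print(s, r.finger_overhang)
im=[]
for n in("scene","top"):
    c=viewer.camera(n); np.savez(n+"0.npz",**c); im.append(c["pixels"]); print(n,c["xyz"],c["orientation"],c["fx"])
cv2.imwrite("pics/a.png",im[0][:,:,::-1]);cv2.imwrite("pics/b.png",im[1][:,:,::-1])
E
```

```text
pics
{'time': 0.0, 'joint_positions': array([-1.1665578 ,  0.33285274, -0.06468027,  1.46094713,  0.0216206 ,
        1.34990187, -0.08846889]), 'joint_vel': array([-0.0010476 , -0.00187779, -0.00050791, -0.00047916, -0.00050051,
        0.00274372,  0.00211052]), 'joint_torque': array([-6.16889301e-04, -6.23237014e+01,  2.43045663e-02, -3.89903784e+01,
       -6.13957574e-02,  3.97905672e-02,  1.43530228e-04]), 'ee_pos': array([0.25861535, 0.56857749, 0.23576306]), 'eef_rot': array([ 2.11784148e-01,  9.77316211e-01, -6.98891246e-04, -1.03916780e-04]), 'ft_force': array([-0.15102431, -0.4094935 , -0.74142181]), 'torque': array([-0.02559162,  0.02732709, -0.02848558]), 'grip_force': 0.0, 'width': 0.08676650875564978} 0.014
scene [ 0.84472231 -0.49286962  0.8712561 ] [ 0.91075608  0.25548488 -0.08261227 -0.31372926] 443.3859263960718
top [0.44486912 0.00599019 1.04979893] [ 0.70963377 -0.70241613  0.04540499 -0.03114284] 454.23478514956076
```

View pics/a.png

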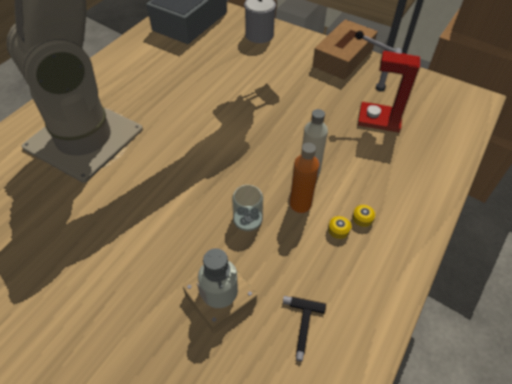

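View pics/b.png

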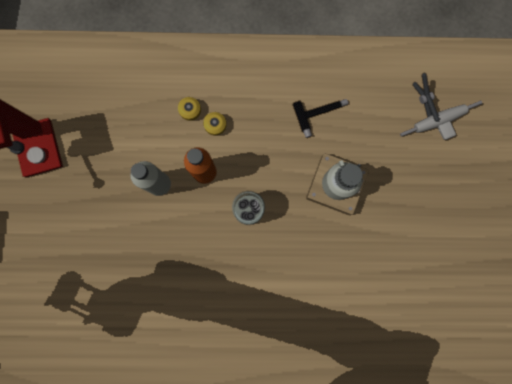

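Candidates: the squat bottle in the square cradle, scene (216,275) / top (347,178), is the target. The slim white bottle (316,135) / (145,178) and the jar (248,208) / (248,208) are bystanders. The orange bottle (304,180) / (200,165) is the look-alike. Next I measure the cap and confirm it in an enlarged crop.

Run:
```python
from h import *
def near(c,box):
    P=cloud(c); u0,u1,v0,v1=box; return P[v0:v1,u0:u1].reshape(-1,3)
ims=[]
for n,box in(("scene",(175,265,235,335)),("top",(300,375,145,220))):
    c=np.load(n+"0.npz"); p=near(c,box)
    z=p[:,2]; print(n,"zmax pct",np.percentile(z,[90,95,98,99.5]))
    t=p[(z>.163)&(z<.178)]; 
    (cx,cy),rad=cv2.minEnclosingCircle(t[:,:2].astype(np.float32)); print(len(t),t.mean(0),(cx,cy),rad,t[:,2].min(),np.median(t[:,2]))
    u0,u1,v0,v1=box; ims.append(cv2.resize(c["pixels"][v0:v1,u0:u1,::-1],(400,400),interpolation=3))
    # other objects
for n,boxes in (("top",{"jar":(228,270,188,228),"slim":(128,165,155,195),"or":(180,218,145,187)}),):
    c=np.load("top0.npz")
    for k,b in boxes.items():
        p=near(c,b);q=p[p[:,2]>.05];print(k,np.median(q,0),q.min(0),q.max(0))
cv2.imwrite("pics/c.png",np.hstack(ims))
```

```text
scene zmax pct [0.11883249 0.16691513 0.17031798 0.17229725]
457 [ 0.58251696 -0.19313041  0.1694129 ] (0.5804104804992676, -0.19215810298919678) 0.0236029215157032 0.16330781520057802 0.16964747483513098
top zmax pct [0.12885898 0.16831583 0.17019734 0.17274273]
396 [ 0.58014525 -0.19269203  0.16874901] (0.5811924934387207, -0.1928071230649948) 0.023082001134753227 0.1632881141956073 0.1687804943555568
jar [0.51601845 0.00844421 0.08650312] [ 0.44486912 -0.02559049  0.05076008] [0.55576695 0.0431063  1.04979893]
slim [0.5715941  0.20575476 0.15677238] [0.44486912 0.00599019 0.05115011] [0.60573835 0.2415202  1.04979893]
or [0.59919305 0.1054409  0.15791809] [0.44486912 0.00599019 0.05090966] [0.63565284 0.13805379 1.04979893]
```

View pics/c.png

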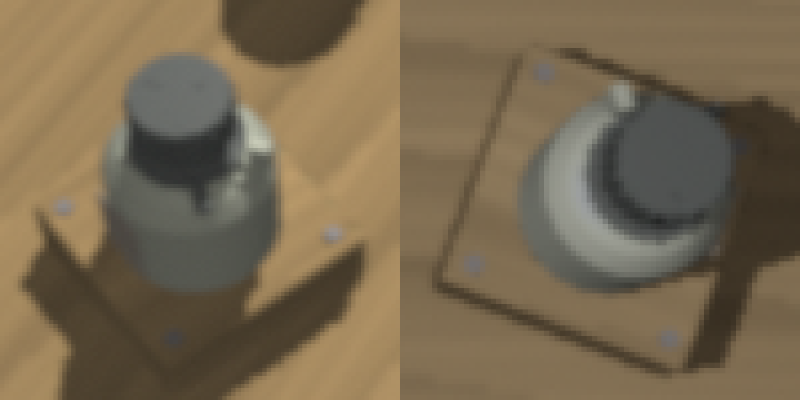

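Both views agree: cap axis at (0.581, -0.1925), top at 0.170, radius about 23 mm. That matches the text. In the crop, the tab shows at scene (200,195) and the white post at scene (258,140) / top (622,92), anticlockwise of the tab. The arm now goes up and across, well above the bottles.

Request:
carry_out:
  moves:
    - [0,0,-1,0,0,0]
    - [0,0,-1,0,0,0]
    - [-0.95,-0.875,0,0,0,0]
    - [-0.95,-0.875,0,0,0,0]
    - [-0.95,-0.875,0,0,0,0]
    - [-0.95,-0.875,0,0,0,0]
    - [-0.95,-0.875,0,0,0,0]
    - [-0.95,-0.875,0,0,0,0]
    - [-0.95,-0.875,0,0,0,0]
    - [-0.95,-0.875,0,0,0,0]
    - [-0.95,-0.875,0,0,0,0]
    - [-0.95,-0.875,0,0,0,0]
    - [-0.95,-0.875,0,0,0,0]
    - [-0.95,-0.875,0,0,0,0]
    - [-0.95,-0.875,0,0,0,0]
    - [-0.95,-0.875,0,0,0,0]
    - [-0.95,-0.875,0,0,0,0]
    - [-0.95,-0.875,0,0,0,0]
  fingers: 75
  force: 30

```text
time: 2.35
ee_pos: [0.5809, -0.1937, 0.3163]
eef_rot: [0.211, 0.977, 0.0, -0.0]
ft_force: [0.2, 0.6, 0.6]
width: 0.075
grip_force: 0.0
```

Run:
```python
from h import *
s=read_state(); print(s["time"],s["joint_positions"],s["ee_pos"],R.from_quat(s["eef_rot"]).as_matrix())
# post & tab by rays onto z planes, old pictures
def ray(n,u,v,z):
    c=np.load(n+"0.npz"); d=R.from_quat(c["orientation"]).as_matrix()@np.array([(u-c["cx"])/c["fx"],(v-c["cy"])/c["fy"],1]); o=c["xyz"]; return o+d*(z-o[2])/d[2]
C=np.array([.581,-.1925])
for z in(.115,.125,.135,.145):
    for k,n,u,v in(("post","scene",175+258*90/400,235+140/4),("post","top",300+222*75/400,145+92*75/400),("tab","scene",175+200*90/400,235+195/4)):
        d=ray(n,u,v,z)[:2]-C; print(z,k,n,np.hypot(*d).round(4),np.degrees(np.arctan2(d[1],d[0])).round(1))
P=cloud(np.load("top0.npz")); print(P[159:166,338:346,2].round(3))
```

```text
2.35 [-0.27386522  0.31253655  0.67942962  1.39832743 -0.19507709  1.49862902
  1.54053203] [ 0.58087122 -0.19372466  0.3162794 ] [[-9.10632220e-01  4.13217778e-01 -1.67880804e-04]
 [ 4.13217740e-01  9.10632226e-01  2.17716295e-04]
 [ 2.42841914e-04  1.28888146e-04 -9.99999962e-01]]
0.115 post scene 0.0309 42.0
0.115 post top 0.0341 10.7
0.115 tab scene 0.0238 -41.7
0.125 post scene 0.0308 32.1
0.125 post top 0.0327 14.8
0.125 tab scene 0.0288 -43.0
0.135 post scene 0.0317 22.5
0.135 post top 0.0316 19.3
0.135 tab scene 0.0337 -43.9
0.145 post scene 0.0334 13.7
0.145 post top 0.0307 24.0
0.145 tab scene 0.0387 -44.6
[[ 0.04   0.038  0.039  0.036  0.    -0.    -0.001 -0.001]
 [ 0.04   0.04   0.04   0.04   0.041  0.037  0.037 -0.001]
 [ 0.043  0.035  0.135  0.13   0.131  0.041  0.04   0.038]
 [ 0.12   0.125  0.134  0.133  0.13   0.107  0.106  0.107]
 [ 0.117  0.124  0.132  0.13   0.132  0.133  0.112  0.115]
 [ 0.112  0.119  0.128  0.131  0.13   0.132  0.115  0.113]
 [ 0.114  0.12   0.126  0.134  0.134  0.117  0.12   0.116]]
```

The post top is at about 0.135 (radius 32 mm, angle +20°) and the tab is at -44°, so about 1.1 rad apart less their half-widths. That is consistent with a stop at 1.0. Fingertips kept at or above 0.143 will clear both. Next I wind the wrist clockwise while coming down partway.

Request:
carry_out:
  moves:
    - [0,0,0.15,0,0,1]
    - [0,0,0.15,0,0,1]
    - [0,0,0.15,0,0,1]
    - [0,0,0.15,0,0,1]
    - [0,0,0.15,0,0,1]
    - [0,0,0.15,0,0,1]
    - [0,0,0.15,0,0,1]
    - [0,0,0.15,0,0,1]
    - [0,0,0.15,0,0,1]
    - [0,0,0.15,0,0,1]
    - [0,0,0.15,0,0,1]
    - [0,0,0.15,0,0,1]
    - [0,0,0.15,0,0,1]
    - [0,0,0.15,0,0,1]
    - [0,0,0.15,0,0,1]
    - [0,0,0.15,0,0,1]
    - [0,0,0,0,0,0]

```text
time: 4.47
ee_pos: [0.5801, -0.1922, 0.2198]
eef_rot: [0.971, 0.239, -0.001, -0.0]
ft_force: [-0.0, 0.9, -0.1]
width: 0.075
grip_force: 0.0
```

Run:
```python
from h import *
s=read_state(); M=R.from_quat(s["eef_rot"]).as_matrix(); print(s["time"],s["joint_positions"],s["ee_pos"],s["ft_force"]);print(M.round(3))
print("units",M.T@(np.array([.581,-.1925,.164])-s["ee_pos"])/.04)
c=viewer.camera("scene"); cv2.imwrite("pics/d.png",cv2.resize(c["pixels"][190:340,150:300,::-1],(600,600),interpolation=3))
```

```text
4.475 [-0.53724098  0.48166584  1.06592424  1.56579451 -0.42769276  1.35055308
 -0.51319081] [ 0.58006615 -0.19218228  0.21978405] [-0.01707817  0.87266509 -0.14057408]
[[ 0.886  0.463 -0.001]
 [ 0.463 -0.886 -0.   ]
 [-0.001 -0.001 -1.   ]]
units [0.01891815 0.01870421 1.39456547]
```

View pics/d.png

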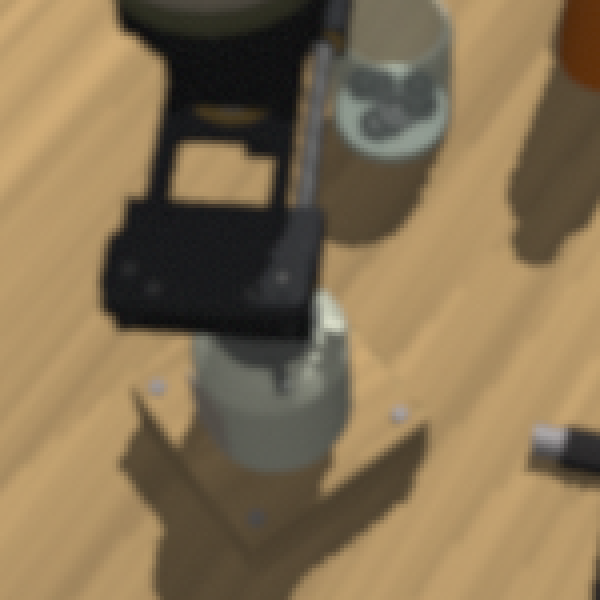

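The gripper stands centred above the cap at (255,340) in the crop. The tab shows at (283,378) and the post at (330,310), and the jar is clear. Next: descend and grip.

Request:
carry_out:
  moves:
    - [0.02,0.02,0.35,0,0,0]
    - [0,0,0.35,0,0,0]
    - [0,0,0.35,0,0,0]
    - [0,0,0.34,0,0,0]
    - [0,0,0,0,0,0]

```text
time: 5.15
ee_pos: [0.5808, -0.1926, 0.1636]
eef_rot: [0.971, 0.238, -0.001, -0.0]
ft_force: [-0.6, -0.1, 1.0]
width: 0.0748
grip_force: 0.0
```

Request:
carry_out:
  moves:
    - [0,0,0,0,0,0]
    - [0,0,0,0,0,0]
    - [0,0,0,0,0,0]
    - [0,0,0,0,0,0]
    - [0,0,0,0,0,0]
    - [0,0,0,0,0,0]
  fingers: 30
  force: 30

```text
time: 5.9
ee_pos: [0.5814, -0.1923, 0.165]
eef_rot: [0.971, 0.238, -0.0, -0.0]
ft_force: [-2.6, 3.5, 4.5]
width: 0.0435
grip_force: 30.0
```

Request:
carry_out:
  moves:
    - [0,0,0.05,0,0,0]
    - [0,0,0.05,0,0,0]
    - [0,0,0.05,0,0,0]
    - [0,0,0,0,0,0]
    - [0,0,0,0,0,0]

```text
time: 6.52
ee_pos: [0.5814, -0.1924, 0.1594]
eef_rot: [0.971, 0.238, 0.0, -0.001]
ft_force: [-4.9, 5.0, 8.9]
width: 0.0433
grip_force: 30.0
```

Request:
carry_out:
  moves:
    - [0,-0.02,0.02,0,0,0]
    - [0,0,0,0,0,0]
    - [0,0,0,0,0,0]

```text
time: 6.9
ee_pos: [0.5814, -0.1923, 0.159]
eef_rot: [0.971, 0.238, 0.001, 0.0]
ft_force: [-3.7, 2.8, 10.2]
width: 0.0434
grip_force: 30.0
```

Request:
carry_out:
  moves:
    - [0,-0.02,0,0,0,-0.6]
    - [0,0,0,0,0,-0.6]
    - [0,0,0,0,0,-0.6]
    - [0,0,0,0,0,-0.6]
    - [0,0,0,0,0,-0.6]
    - [0,0,0,0,0,0]

```text
time: 7.65
ee_pos: [0.5811, -0.1919, 0.1591]
eef_rot: [0.9, 0.435, 0.001, 0.0]
ft_force: [-3.6, 2.5, 9.2]
width: 0.0433
grip_force: 30.0
```

Run:
```python
from h import *
s=read_state(); print(s["joint_positions"],s["ee_pos"],s["ft_force"],s["torque"])
```

```text
[-0.45667964  0.48975642  0.93094481  1.63705804 -0.41352734  1.22400557
 -0.1095304 ] [ 0.58105864 -0.19189603  0.1590945 ] [-3.61080323  2.46977962  9.22775199] [ 0.48720347  0.82482039 -0.12061239]
```

Request:
carry_out:
  moves:
    - [0,0,0.02,0,0,-0.6]
    - [0,0,0,0,0,-0.6]
    - [0,0,0,0,0,-0.6]
    - [0,0,0,0,0,-0.6]
    - [0,0,0,0,0,-0.6]
    - [0,0,0,0,0,0]

```text
time: 8.4
ee_pos: [0.5808, -0.1917, 0.1584]
eef_rot: [0.79, 0.613, 0.0, 0.0]
ft_force: [-6.3, 3.1, 11.8]
width: 0.0437
grip_force: 30.0
```

Run:
```python
from h import *
s=read_state(); print(s["joint_positions"],s["ee_pos"],s["ft_force"],s["torque"])
c=viewer.camera("scene"); cv2.imwrite("pics/e.png",cv2.resize(c["pixels"][240:315,180:255,::-1],(600,600),interpolation=3))
```

```text
[-0.39785371  0.45657494  0.83998343  1.63545658 -0.35923264  1.21094999
  0.26784736] [ 0.58076508 -0.19174143  0.15836769] [-6.29457641  3.12971563 11.78484513] [ 0.70853426  1.28919659 -0.12257215]
```

View pics/e.png

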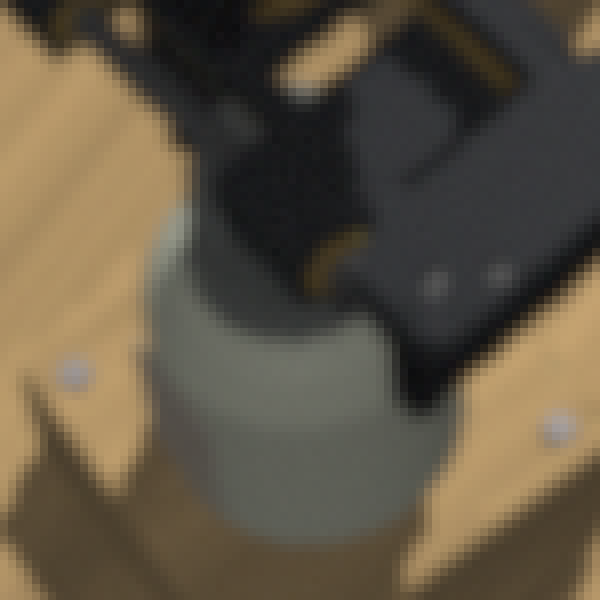

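The tab has left its old place, so the teeth are carrying the inner cap. Continue the turn.

Request:
carry_out:
  moves:
    - [0,-0.03,-0.01,0,0,-0.6]
    - [0,0,0,0,0,-0.6]
    - [0,0,0,0,0,-0.6]
    - [0,0,0,0,0,-0.6]
    - [0,0,0,0,0,0]

```text
time: 9.07
ee_pos: [0.5802, -0.1917, 0.1589]
eef_rot: [0.677, 0.736, 0.001, 0.001]
ft_force: [-2.3, 2.1, 8.9]
width: 0.0433
grip_force: 30.0
```

Run:
```python
from h import *
s=read_state(); print(s["joint_positions"],s["ee_pos"],s["ft_force"],s["torque"])
```

```text
[-0.35235668  0.43205693  0.7713137   1.63561757 -0.31877488  1.20206178
  0.57250231] [ 0.5802475  -0.19165038  0.15892222] [-2.31314835  2.14464628  8.93051778] [0.28194763 0.72676558 0.059626  ]
```

Request:
carry_out:
  moves:
    - [0,0,0.02,0,0,0]
    - [0,0,0,0,0,-0.5]
    - [0,0,0,0,0,-0.5]
    - [0,0,0,0,0,-0.5]
    - [0,0,0,0,0,0]

```text
time: 9.7
ee_pos: [0.5801, -0.1917, 0.1583]
eef_rot: [0.596, 0.803, 0.001, 0.001]
ft_force: [-3.6, 1.1, 13.0]
width: 0.0431
grip_force: 30.0
```

Run:
```python
from h import *
s=read_state(); print(s["joint_positions"],s["ee_pos"],s["ft_force"],s["torque"])
c=viewer.camera("top"); cv2.imwrite("pics/f.png",cv2.resize(c["pixels"][135:225,290:390,::-1],(600,540),interpolation=3))
```

```text
[-0.32232506  0.42122078  0.728958    1.63504618 -0.29739685  1.19742512
  0.76502342] [ 0.58010767 -0.19170583  0.15826717] [-3.58371401  1.08545557 12.99574865] [ 0.334629    0.95094224 -0.0742776 ]
```

Request:
carry_out:
  moves:
    - [0,0,-0.01,0,0,-0.5]
    - [0,0,0,0,0,-0.5]
    - [0,0,0,0,0,-0.5]

```text
time: 10.12
ee_pos: [0.58, -0.1918, 0.1585]
eef_rot: [0.509, 0.861, 0.0, 0.001]
ft_force: [-4.1, 1.7, 10.7]
width: 0.0435
grip_force: 30.0
```

Run:
```python
from h import *
s=read_state(); print(s["joint_positions"],s["ee_pos"],s["ft_force"],s["torque"],s["joint_torque"][6])
c=viewer.camera("scene"); cv2.imwrite("pics/g.png",cv2.resize(c["pixels"][240:315,180:255,::-1],(600,600),interpolation=3))
```

```text
[-0.29292032  0.4109143   0.68801272  1.63336506 -0.27630045  1.19509057
  0.95954028] [ 0.57996606 -0.19179731  0.1585374 ] [-4.08597924  1.66365523 10.73945731] [ 0.26374998  0.94631204 -0.04577535] -1.080576404929161
```

View pics/g.png

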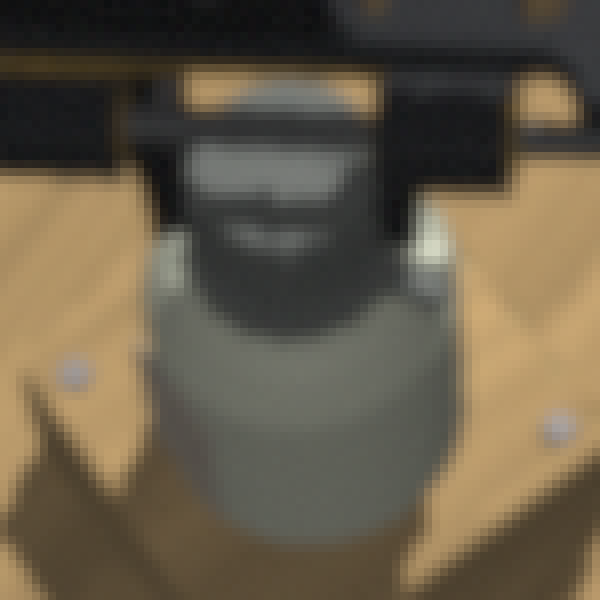

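The joint-7 torque has risen to about 1.1 N m, which is far above 0.18, so the inner cap is against its stop. A dark end beside the post at (430,285), with the post at (432,245), looks like the tab. I'll let go, lift and check.

Request:
carry_out:
  moves:
    - [0,0,0,0,0,0]
    - [0,0,0,0,0,0]
    - [0,0,0,0,0,0]
    - [0,0,0,0,0,0]
    - [0,0,-0.3,0,0,0]
    - [0,0,-0.6,0,0,0]
    - [0,0,-1,0,0,0]
    - [0,0,-1,0,0,0]
    - [0,0,-1,0,0,0]
    - [0,0,0,0,0,0]
  fingers: 75

```text
time: 11.42
ee_pos: [0.5805, -0.192, 0.3173]
eef_rot: [0.51, 0.86, 0.001, 0.003]
ft_force: [0.3, 0.5, 0.1]
width: 0.0753
grip_force: 0.0
```

Run:
```python
from h import *
s=read_state(); print(s["time"],s["ee_pos"],s["ft_force"])
c=viewer.camera("scene"); cv2.imwrite("pics/i.png",cv2.resize(c["pixels"][235:310,180:255,::-1],(600,600),interpolation=3))
P=cloud(c)[235:310,180:255].reshape(-1,3);t=P[(P[:,2]>.16)&(P[:,2]<.18)];print(len(t),t.mean(0),np.median(t[:,2]))
```

```text
11.425 [ 0.58053556 -0.19198432  0.31734642] [0.27266676 0.478847   0.07936182]
481 [ 0.58274853 -0.19382404  0.16914143] 0.16970362265367045
```

View pics/i.png

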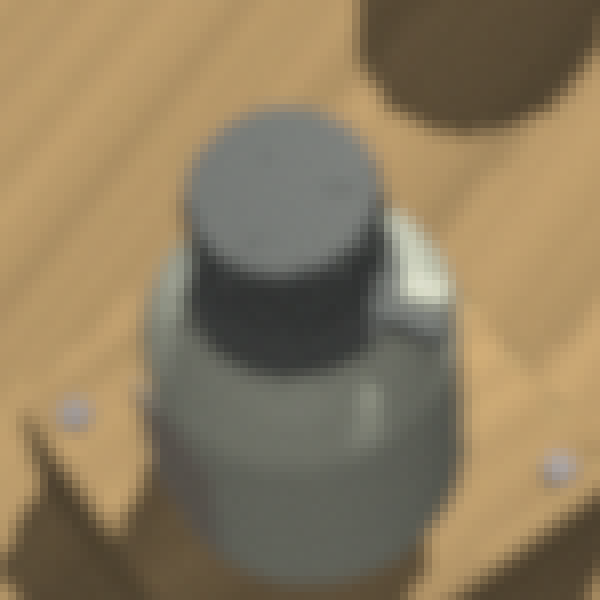

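The tab now shows at (420,318) against the white post at (425,285), and the cap has sprung back up to 0.170. I'll check the tab angle with the depth points of the collar ring, before and after.

Run:
```python
from h import *
C=np.array([.581,-.1925])
c1=viewer.camera("scene"); t1=viewer.camera("top")
for k,c in(("scene0",np.load("scene0.npz")),("scene1",c1),("top0",np.load("top0.npz")),("top1",t1)):
    P=cloud(c).reshape(-1,3); col=np.array(c["pixels"]).reshape(-1,3).mean(1)
    d=P[:,:2]-C; rr=np.hypot(*d.T); a=np.degrees(np.arctan2(d[:,1],d[:,0]))
    m=(rr>.029)&(rr<.042)&(P[:,2]>.122)&(P[:,2]<.145)
    o=np.argsort(a[m]); print(k); print(np.c_[a[m],rr[m]*1e3,P[m,2]*1e3,col[m]][o].round(0).astype(int).tolist())
J=cloud(t1)
for n,b in(("jar",(228,270,188,228)),("slim",(128,165,155,195))):
    q=J[b[2]:b[3],b[0]:b[1]].reshape(-1,3);q=q[q[:,2]>.05];print(n,np.median(q,0))
```

```text
scene0
[[-48, 38, 132, 73], [-48, 38, 135, 68], [-47, 35, 134, 62], [-47, 33, 133, 57], [-46, 31, 133, 54], [-46, 38, 126, 78], [-46, 38, 130, 71], [-45, 37, 132, 73], [-45, 35, 134, 66], [-44, 33, 133, 58], [-43, 31, 133, 55], [-43, 39, 132, 79], [-43, 38, 133, 86], [-42, 35, 131, 84], [-41, 33, 131, 74], [-40, 39, 136, 95], [-40, 38, 129, 89], [-40, 31, 131, 70], [-39, 30, 133, 71], [-39, 36, 132, 95], [-38, 34, 131, 88], [16, 30, 125, 91], [17, 36, 123, 90], [17, 36, 131, 120], [17, 34, 126, 93], [17, 36, 126, 96], [17, 30, 128, 112], [18, 32, 129, 120], [18, 30, 132, 153], [18, 32, 132, 161], [18, 30, 135, 186], [18, 34, 129, 124], [19, 34, 132, 163], [19, 32, 123, 90], [20, 36, 131, 151], [20, 37, 124, 111], [20, 32, 134, 189], [21, 36, 135, 170], [21, 37, 127, 121], [21, 37, 131, 136], [22, 33, 132, 186], [22, 37, 133, 147], [23, 30, 134, 195], [23, 33, 135, 186], [26, 37, 133, 148], [26, 31, 132, 193], [26, 35, 132, 171], [30, 31, 131, 181], [30, 29, 131, 188]]
scene1
[[3, 30, 133, 98], [3, 34, 133, 97], [3, 31, 130, 90], [4, 29, 128, 83], [5, 37, 130, 91], [5, 31, 132, 107], 
[... 1195 characters left out ...]
, [24, 30, 128, 120], [24, 33, 124, 112], [25, 32, 132, 130]]
top1
[[0, 34, 128, 62], [1, 29, 130, 75], [1, 31, 132, 71], [3, 32, 128, 78], [4, 36, 131, 74], [4, 37, 132, 82], [5, 33, 132, 76], [8, 37, 132, 88], [8, 35, 132, 83], [8, 32, 130, 88], [9, 29, 131, 90], [9, 33, 134, 83], [11, 38, 132, 77], [11, 36, 133, 87], [12, 32, 130, 112], [13, 33, 134, 102], [13, 30, 130, 117], [15, 34, 132, 129], [16, 32, 130, 138], [17, 30, 132, 139], [19, 35, 133, 140], [19, 33, 131, 144], [20, 31, 130, 143], [21, 36, 131, 135], [22, 34, 130, 135], [24, 33, 124, 110], [24, 35, 127, 116], [25, 30, 129, 119], [25, 32, 132, 128]]
jar [0.51586514 0.00706899 0.08619931]
slim [0.57146747 0.20581047 0.15739287]
```

The tab has gone from about -45° to about +8° (0.93 rad) and its edge touches the post, which spans 15 to 26°. That is the stop. The cap is back up, and the jar and slim bottle have not moved.

```bash
python3 -c "
from bench import r
print(r.close_job())"
```

```text
the job is handed in; nothing more can be done
None
```

The job is handed in: I pushed the cap about 6 mm down and turned it anticlockwise until the tab reached the post, then let go. It sprang back up and sits loose on the bottle, and the slim bottle and jar have not moved.

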